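# Weigh a regulator on the notched beam scale

### The arm

A 7-joint arm with a two-finger parallel gripper is mounted at the origin on the work surface. World frame = base frame: x ahead of the robot, y to its left, z up, the work surface at z = 0. Lengths are in m, angles in rad, forces in N, time in s.
With the tool pointing down it reaches from about 0.425 to 0.925 m from the base axis. Payload 6.8 kg.
Tool frame: the origin (TCP) lies where the fingers leave the gripper's body, on its centre line; the fingertips stand 73 mm ahead of it and the grasp point (between the pads) lies 54 mm ahead of it; z points along the fingers, y is the line along which they close (so a half turn about z gives the same grasp; the last joint's range is limited). The gripper opens to 85 mm and grips with 20 to 120 N. Pads are 22 mm wide; open, the fingers measure 114 mm over their backs; the gripper's body (76 mm by 85 mm) begins 54 mm behind the grasp point. The pads swing forward as they close: fully open they stand 13 mm farther back than shut.
Start: joints at [-1.304, 0.477, 0.022, 1.555, -0.011, 1.109, -0.083], TCP at [0.247, 0.628, 0.304] pointing down, gripper open.
Joint ranges: [-2.96, 2.96], [-0.34, 2.1], [-1.41, 1.46], [0.24, 2.44], [-1.37, 4.51], [0.17, 1.92], [-2.96, 2.96]. Speed limits (rad/s): [2.39, 2.39, 3.14, 3.14, 3.14, 3.14, 3.14].

### API

Orientations are given as a rotation vector (axis times angle).
In Python, from bench import r, grab_frame, camera_info gives the robot as it stands.
- The arm moves only by the shell command python3 -m pendant [OPENING] [FORCE], which reads ROWS from standard input. ROWS is a JSON list that holds a single list of rows (three levels of brackets), with 1 to 5 rows, each of 6 numbers: dx, dy, dz in normalised numbers (1 is 0.25 m), then a rotation vector rx, ry, rz in normalised numbers (1 is 60 degrees); each row is the pose to reach, as a shift and turn from the pose commanded when the command began, along the tool's axes at that moment; what a row does not reach only later rows make up. A row lasts 1/10 s, in which the tool goes at most 0.05 m and 0.15 rad, less where a joint would pass 70% of its speed; a pose out of reach is approached as far as the arm can. OPENING is the finger opening in m, set as the command begins (- or left out keeps the last). The fingers move at their own pace and stop on an object; FORCE is the grip in N (left out, the last holds). Time passes only in rows, so rows that do not move let the fingers close. It prints the time, the measured TCP pose, the force, the opening and the grip force at its end. A shift or turn number past 1, either way, is cut back to 1. Input that does not fit is refused with a message, and nothing moves.
- r.get_obs(): the state, without advancing time (a new reading comes with each control period).
- grab_frame(name): name is "scene" or "side" or "wrist"; returns (picture, depth): 420x560x3 uint8, blue, green, red; 420x560 float32, m along the optical axis (not along the pixel's ray), 0 where there is no reading.
- camera_info(name): a dict with "camera_matrix" (3x3 intrinsics, pixels), "R" (3x3) and "t" (3): a world point X has camera coordinates R X + t. Camera axes: x right, y down, z forward; pixel columns grow to the right and rows downward; lengths in m; the calibration is good to about 2 mm. A picture is of the moment at which its call begins: read the wrist's pose just before it. camera_info takes no time and is no camera call; for the wrist camera it gives the pose at the moment of the call.
- r.hand_in(): hands the job in; it is judged then, once.
The state is a dict: "clock": time; "joints": joint angles; "qvel": joint speeds; "tau": joint torques, N m; "tcp_pos": TCP position; "orientation": TCP orientation; "contact_force": force on the tool from outside, world axes, zero at the start; "moment": the same for the moment, N m; "grip_width": finger opening in m; "gripper_force": force on a finger pad.
Only numpy, scipy, OpenCV 4.12 (cv2) and the standard library are available. Lean on these libraries where they do the work, as an engineer would, in place of code of your own. Each camera call takes 0.05 s, during which the arm holds its last target. There are 200 camera calls.

### The job

Stand the regulator that has two gauges gently upright in the middle of the scale's round pan. Then push the steel poise along the notched beam with light fingertip pushes, without pinching it, lifting it off or bearing on the beam, until it is bedded in a notch and the beam's pointer, left alone, comes to rest inside the dark middle band. Leave everything else on the bench where it is.

Things in the scene. Friction and masses are not known exactly. Their poses are not given: they have to be found in the camera images.
- scale: Beam scale, fixed. Origin on the bench under the beam's pivot; +y along the long notched arm to the pointer end, x across the beam, z up. Grey foot 130 (x) x 520 mm (y -180 to 340), 18 mm thick. Two grey posts at x = +-30 mm carry the pivot (50 mm long in y, top 148 mm). White post past the pointer end: 60 x 14 mm at y = 332 mm, top 218 mm, with the dark band
- pivot (a point): Pivot axis of the beam (along the scale's x), 135 mm above the bench. The beam is an aluminium bar 14 mm wide (x), 20 mm high, from 120 mm on the pan side to 300 mm on the pointer side, its notch bottoms 12 mm below the pivot; end stops for the poise at 46 and 292 mm; a dark tare weight hangs under the pan end
- beam (a joint): Beam angle, rad: 0 level, positive = pointer end up (pan heavy: poise must go outward, +y of scale), negative = pointer end down (poise inward). Stops at +-0.14. In the band = within 0.035 of 0. Self-righting: one notch (10 mm) of the poise changes the resting angle by about -0.05 when outward, +0.05 inward, except at the stops. Comes to rest in 1 to 2 s
- pointer_tip (a point): Tip of the pointer at the end of the beam, 320 mm from the pivot, moves up and down in front of the band
- band_centre (a point): Middle of the dark band (21 mm high; thin marks 21 mm apart above and below), where the pointer tip is when the beam is level; fixed to the scale
- notch_line (a point): Point of the beam 12 mm below the pivot; moves with the beam, y along it. On the bar are 21 V notches 10 mm apart, bottoms at 60, 70 .. 260 mm along y, 2.3 mm deep, 25 degree flanks. A bedded poise has its origin 5 mm above this point (frame's z), 7 mm when riding a crest, and sits midway: its teeth 20 mm either side are in notches
- pan_top (a point): Centre of the upper face of the round steel pan, 96 mm across, 5 mm thick, on the short arm 106 mm from the pivot, 180 mm above the bench when the beam is level. A linkage keeps it level; it goes 15 mm up and down with the beam. Empty, it hangs near balance and sinks under a touch: about 1 N takes it to its lower stop
- poise: Steel saddle riding loose on the beam, 0.42 kg, smooth. Origin: centre of the underside of its bridge block, 36 (x) x 50 (y, along the beam) x 30 mm high; two cheeks 8 mm thick hang 28 mm down beside the beam; two teeth 40 mm apart below. Starts 80 to 90 mm from the pivot; balance lies 150 to 240 mm out, by the regulator's mass. Finger force on it: 15 N at most
- poise_in (a point): On the poise's end face towards the pivot, 12 mm above the underside of the bridge, where to push outward; a steady push of about 2 to 5 N carries it over a crest, then it clicks into the next notch. Crests of the beam lie 2.5 mm below the bridge's underside
- poise_out (a point): On the poise's other end face, towards the pointer, 12 mm above the underside of the bridge, where to push it back inward
- regulator: The regulator to weigh, loose, the only one with two gauges. Origin: centre of its underside, z up. Steel body 48 mm across, 40 mm high; neck 28 mm across. Pipe stubs reach 54 mm to +-x at 18 mm height; gauges 38 mm across on the +y and -y sides reach 50 mm out, up to 60 mm high. Mass unknown, 0.29 to 0.61 kg
- knob (a point): Middle of the regulator's round black knob, 77 mm above its underside; knob 38 mm across, from 62 to 92 mm height: the place to grasp
- reg_single_a: Bystander: like the regulator but with one gauge (on its +y side). Origin: centre of its underside
- reg_single_b: Bystander: like the regulator but with one gauge (on its -y side). Origin: centre of its underside
- screwdriver: Bystander: screwdriver lying on the bench, 190 mm
- wrench: Bystander: open wrench lying on the bench, 180 mm
- leak_bottle: Bystander: white bottle, 52 mm across, 130 mm high
- loose_gauge: Bystander: steel gauge case, 44 mm across, 24 mm high
Things that resemble listed ones, but are neither listed nor needed, are in the scene too. Leave any pink look-alike of the poise alone.

How it is judged:
On the way:
1. the two-gauge regulator stands released, upright, on the middle of the pan (horizontal distance between regulator and pan_top below 0.025 m and z of regulator in the frame of pan_top between -0.004 and 0.006 m and angle between regulator's own z axis and vertical below 0.12 rad and contact force between the fingers and regulator below 0.1 N), for 0.3 s.
At the end, for the whole second after the job is handed in: The two-gauge regulator stands upright (within 0.12 rad) on the pan, within 25 mm of its middle; the poise sits on the beam bedded in a notch (its origin less than 6.2 mm above the notch line, 5 mm when bedded); the beam rests within 0.035 rad of level, pointer inside the dark band; all at rest (horizontal distance between regulator and pan_top below 0.025 m and z of regulator in the frame of pan_top between -0.004 and 0.006 m and angle between regulator's own z axis and vertical below 0.12 rad and value of joint beam between -0.035 and 0.035 rad and velocity of joint beam between -0.05 and 0.05 rad/s and z of poise in the frame of notch_line between 0.002 and 0.0062 m and linear speed of each of poise, regulator below 0.02 m/s); the robot touches nothing.
It fails at once if the fingers press the poise with more than 15 N (pinched or shoved) (contact force between the fingers and poise above 15 N).
It fails at once if the poise is lifted off the beam (origin more than 14 mm above the notch line) (z of poise in the frame of notch_line above 0.014 m).
It fails at once if the fingers bear on the scale, its beam or its pan with more than 8 N (contact force between the fingers and scale above 8 N).
It fails at once if the regulator is dropped or pressed on the scale with more than 35 N (contact force between regulator and scale above 35 N).
It fails at once if a bystander is moved by more than 25 mm (distance of any of reg_single_a, reg_single_b, screwdriver, wrench, leak_bottle, loose_gauge from where it was at the start of the episode above 0.025 m).
It also fails if it takes over 72 s, if anything falls off the work surface, if the arm or the gripper's body presses on something with over 40 N, if the wrist force passes 120 N, or if a joint passes its speed limit or range.

## Working session

There is one attempt and no reset: what is moved stays moved. The work goes in short steps, Python scripts to look and compute and a shell command to move; the robot and the scene stay as the last step left them, time stands still between calls to the robot, and variables do not carry over. Pictures are saved under pics/ and viewed, at most 10 in all, crops included, and the job is handed in when it is done.

```bash
mkdir -p pics; ls; cat > h.py <<'E'
import numpy as np, cv2
from bench import r, grab_frame, camera_info
def snap(name, out):
    ci=camera_info(name); p,d=grab_frame(name)
    cv2.imwrite('pics/%s.png'%out,p); np.savez('pics/%s.npz'%out,p=p,d=d,K=ci['camera_matrix'],R=ci['R'],t=ci['t'])
def load(out): return np.load('pics/%s.npz'%out)
def px(f,u,v,z=None):
    K,R,t=np.array(f['K']),np.array(f['R']),np.array(f['t']).ravel()
    ray=R.T@np.linalg.inv(K)@[u,v,1]; c=-R.T@t
    if z is not None: return c+ray*(z-c[2])/ray[2]
    return c+ray*float(f['d'][int(v),int(u)])
E
python3 - <<'E'
from h import *
snap('scene','s0'); snap('side','d0')
for n in ('s0','d0'):
    p=load(n)['p']; cv2.imwrite(f'pics/{n}.png',cv2.resize(p,(784,588),interpolation=cv2.INTER_CUBIC))
    f=load(n); print(-f['R'].T@f['t'], f['K'])
o=r.get_obs(); print(o)
E
```

```text
pics
[1.05374114 0.68882467 0.74566445] [[432.29581191   0.         282.74113461]
 [  0.         432.29581191 206.22335838]
 [  0.           0.           1.        ]]
[ 0.33268989 -0.81005176  0.87715871] [[444.58465298   0.         283.11576375]
 [  0.         444.58465298 209.30511637]
 [  0.           0.           1.        ]]
{'clock': 0.1, 'joints': array([-1.30411789,  0.47769827,  0.02237162,  1.55634092, -0.01150267,
        1.10929489, -0.08310175]), 'qvel': array([-0.00026949, -0.0020731 , -0.00134327, -0.0027539 ,  0.000659  ,
        0.00065515,  0.00149356]), 'tau': array([ 3.94146904e-03, -5.97761679e+01,  1.61317136e+00, -2.81951594e+01,
        1.27544085e-02,  5.05486300e-03, -1.65228607e-05]), 'tcp_pos': array([0.24696225, 0.62776034, 0.30304118]), 'orientation': array([-5.85241766e-01, -3.08642087e+00,  2.51847125e-03]), 'contact_force': array([ 0.10082793,  0.14017519, -0.12024696]), 'moment': array([-0.0073934 ,  0.0502786 ,  0.02444447]), 'gripper_force': 0.0, 'grip_width': 0.08536191273813007}
```

View pics/s0.png

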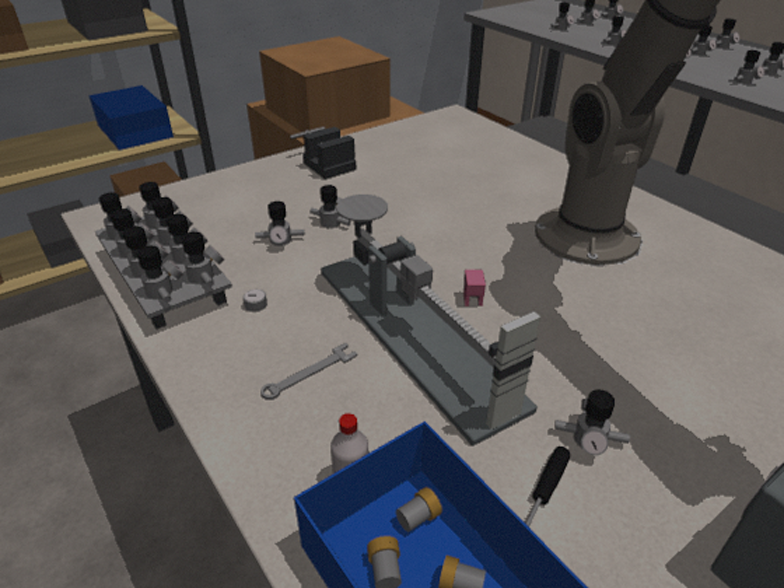

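View pics/d0.png

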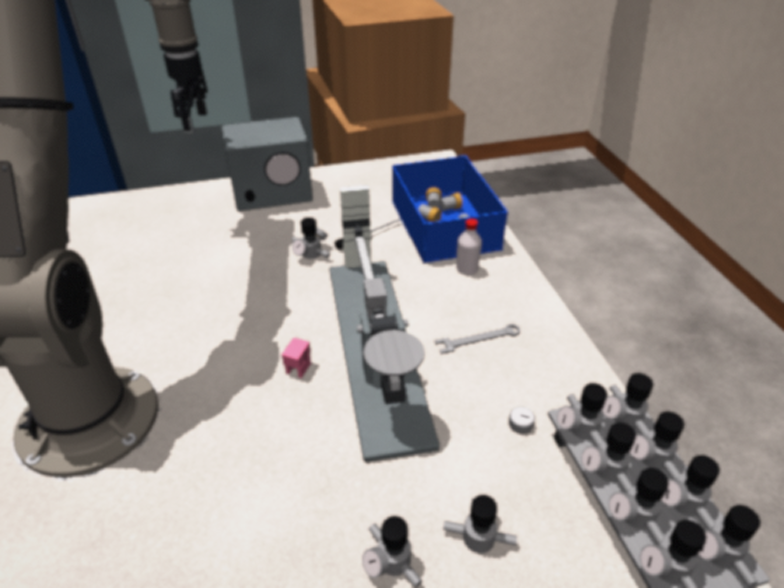

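The scene view shows three candidate regulators on the bench: (598,425), (278,225) and (328,207). The scale's pan is at (362,207), and its white post at (513,370). I'll enlarge the candidates.

```bash
python3 - <<'E'
from h import *
s=load('s0')['p'];d=load('d0')['p']
def c(p,u,v,h=32): 
    u=int(u/1.4);v=int(v/1.4); return cv2.resize(p[max(v-h,0):v+h,u-h:u+h],(260,260),interpolation=cv2.INTER_CUBIC)
a=np.hstack([c(s,595,425),c(s,278,225),c(s,328,210)])
b=np.hstack([c(d,311,240),c(d,482,520),c(d,392,540)])
cv2.imwrite('pics/m0.png',np.vstack([a,b]))
E
```

```text
(no output)
```

View pics/m0.png

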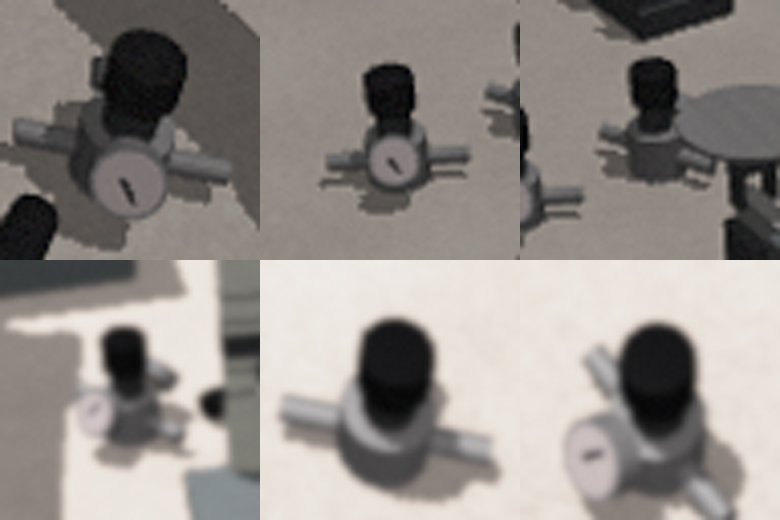

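Column 1 (scene 598,425; side 310,240) shows a gauge face towards both cameras, so it is the two-gauge regulator. The other two have one gauge each.

```bash
cat >> h.py <<'E'
def cloud(f):
    K,R,t=f['K'],f['R'],np.array(f['t']).ravel(); d=f['d']; v,u=np.mgrid[:d.shape[0],:d.shape[1]]
    c=np.stack([(u-K[0,2])*d/K[0,0],(v-K[1,2])*d/K[1,1],d],-1)
    W=(c-t)@R; W[d<=0]=np.nan; return W
E
python3 - <<'E'
from h import *
S=load('s0');D=load('d0')
for n,f,P in (('s',S,dict(reg=(598,425),B=(278,225),C=(328,207),pan=(362,207),poise=(415,272),post=(513,325),pink=(475,285),tray=(425,430))),('d',D,dict(reg=(310,228),pan=(393,352),poise=(375,292),post=(355,195)))):
    W=cloud(f); 
    for k,(u,v) in P.items(): print(n,k,W[int(v/1.4),int(u/1.4)].round(3))
    x,y,z=W.reshape(-1,3).T
    m=(abs(z-.018)<.004)&(x>.3)&(x<.9)&(y>-.35)&(y<.5)
    q=np.c_[x[m],y[m]]; 
    im=np.zeros((900,800),np.uint8); im[((q[:,1]+.35)*1000).astype(int),(q[:,0]*1000).astype(int)]=255
    im=cv2.morphologyEx(im,cv2.MORPH_CLOSE,np.ones((13,13)))
    im=cv2.morphologyEx(im,cv2.MORPH_OPEN,np.ones((15,15)))
    c=max(cv2.findContours(im,0,1)[0],key=cv2.contourArea); R=cv2.minAreaRect(c); print(n,'foot',R,(cv2.boxPoints(R)/1000-[0,.35]).round(3).tolist())
E
```

```text
s reg [0.464 0.397 0.049]
s B [ 0.588 -0.375  0.05 ]
s C [ 0.46  -0.375  0.053]
s pan [ 0.517 -0.145  0.18 ]
s poise [0.546 0.056 0.158]
s post [0.564 0.291 0.217]
s pink [0.39  0.044 0.057]
s tray [0.704 0.286 0.097]Traceback (most recent call last):
  File "<stdin>", line 9, in <module>
IndexError: index 891 is out of bounds for axis 1 with size 800
```

```bash
cat > m.py <<'E'
from h import *
S=load('s0');D=load('d0')
A=[]
for n,f in (('s',S),('d',D)):
    W=cloud(f).reshape(-1,3); x,y,z=W.T
    m=(abs(z-.018)<.004)&(x>.4)&(x<.7)&(y>-.35)&(y<.35)
    q=W[m]; im=np.zeros((800,1000),np.uint8); im[((q[:,1]+.4)*1000).astype(int),(q[:,0]*1000).astype(int)]=255
    im=cv2.morphologyEx(im,cv2.MORPH_CLOSE,np.ones((13,13))); im=cv2.morphologyEx(im,cv2.MORPH_OPEN,np.ones((15,15)))
    c=max(cv2.findContours(im,0,1)[0],key=cv2.contourArea); R=cv2.minAreaRect(c); print(n,'foot',R[1],R[2],(cv2.boxPoints(R)/1000-[0,.4]).round(3).tolist())
    def rep(k,c0,rad,z0,z1):
        q=W[(np.hypot(x-c0[0],y-c0[1])<rad)&(z>z0)&(z<z1)]
        if len(q)>4:
            C,r_=cv2.minEnclosingCircle(q[:,:2].astype(np.float32)); R=cv2.minAreaRect(q[:,:2].astype(np.float32))
            print(n,k,len(q),q.mean(0).round(4),'circ',np.round(C,4),round(r_,4),'rect',np.round(R[0],4),np.round(R[1],4),round(R[2],1))
    rep('pan',(.51,-.145),.07,.165,.195)
    rep('poise',(.54,.05),.05,.148,.175)
    rep('post',(.565,.295),.05,.21,.225)
    rep('knobtop',(.455,.38),.04,.088,.096); rep('knob',(.455,.38),.04,.066,.096)
    rep('gauge/stub',(.455,.38),.075,.008,.06); rep('stub',(.455,.38),.075,.012,.026)
    rep('bottle',(.72,.25),.1,.05,.14)
E
python3 m.py
```

```text
s foot (516.9789428710938, 123.7405776977539) 86.05481719970703 [[0.456, -0.213], [0.579, -0.221], [0.615, 0.295], [0.491, 0.303]]
s pan 579 [ 0.5186 -0.1419  0.1779] circ [ 0.5139 -0.1447] 0.0512 rect [ 0.5168 -0.1446] [0.0968 0.095 ] 82.1
s poise 257 [0.5341 0.0443 0.1568] circ [0.5304 0.0407] 0.0296 rect [0.5308 0.0404] [0.0525 0.0388] 82.4
s post 228 [0.5526 0.2929 0.2163] circ [0.5498 0.2923] 0.0306 rect [0.5497 0.2914] [0.0166 0.0607] 83.6
s knobtop 215 [0.4599 0.3874 0.0917] circ [0.4585 0.3877] 0.0194 rect [0.4585 0.3869] [0.0355 0.0358] 78.9
s knob 362 [0.4642 0.3897 0.0859] circ [0.4588 0.3868] 0.0196 rect [0.4594 0.387 ] [0.0361 0.0367] 75.3
s gauge/stub 837 [0.4762 0.3948 0.0353] circ [0.4732 0.395 ] 0.0592 rect [0.4744 0.3854] [0.0855 0.1117] 85.1
s stub 267 [0.4746 0.3876 0.0216] circ [0.4746 0.3985] 0.0589 rect [0.4709 0.3844] [0.073  0.1166] 73.9
s bottle 2298 [0.7598 0.2786 0.0873] circ [0.758  0.2842] 0.0842 rect [0.7555 0.2792] [0.0684 0.161 ] 59.2
d foot (518.2178344726562, 129.77642822265625) 85.53284454345703 [[0.443, -0.217], [0.573, -0.227], [0.613, 0.29], [0.
[... 154 characters left out ...]
9] circ [0.5278 0.0385] 0.03 rect [0.5287 0.0374] [0.0521 0.0371] 82.9
d post 91 [0.5483 0.2868 0.2153] circ [0.5481 0.2896] 0.0298 rect [0.5477 0.2876] [0.0209 0.0585] 82.0
d knobtop 62 [0.4566 0.3833 0.0909] circ [0.4557 0.384 ] 0.02 rect [0.4563 0.3842] [0.0338 0.0386] 20.9
d knob 140 [0.4562 0.3769 0.0832] circ [0.4556 0.3827] 0.0212 rect [0.457  0.3819] [0.0406 0.0359] 73.9
d gauge/stub 391 [0.4612 0.3705 0.0341] circ [0.4693 0.3896] 0.0613 rect [0.4636 0.3729] [0.0792 0.1199] 68.8
d stub 106 [0.4773 0.3687 0.0204] circ [0.4697 0.3907] 0.061 rect [0.4646 0.3753] [0.074  0.1199] 68.8
d bottle 915 [0.7562 0.2625 0.0841] circ [0.7504 0.2776] 0.0875 rect [0.7483 0.2709] [0.0814 0.1646] 59.5
```

```bash
cat >> h.py <<'E'
from scipy.spatial.transform import Rotation as Ro
def rel(p,yaw=None):
    "shift in tool axes to world TCP p; yaw: wanted world azimuth of tool y -> rz"
    o=r.get_obs(); M=Ro.from_rotvec(o['orientation']).as_matrix(); 
    print('t',o['clock'],'tcp',o['tcp_pos'].round(4),'shift',(M.T@(np.array(p)-o['tcp_pos'])).round(4),'F',o['contact_force'].round(2))
    az=np.arctan2(M[1,1],M[0,1]); print('tilt',M[:,2].round(3),'az',az.round(4),'rz', None if yaw is None else ((-(yaw-az)+np.pi/2)%np.pi-np.pi/2).round(4), 'j7',o['joints'].round(3))
E
python3 - <<'E'
from h import *
f=load('s0')
a=px(f,397.4,303,.02);b=px(f,449.2,313.4,.02); print(a,b,(a+b)/2)
yaw=np.arctan2(b[1]-a[1],b[0]-a[0]); print(yaw,np.linalg.norm(a-b))
rel([.4575,.3855,.077+.054+.07],yaw)
E
```

```text
[0.49108615 0.34745685 0.02      ] [0.42376273 0.42984357 0.02      ] [0.45742444 0.38865021 0.02      ]
2.2559155040762486 0.10639556141188936
t 0.1 tcp [0.247  0.6278 0.303 ] shift [-0.2846 -0.1482  0.1023] F [ 0.1   0.14 -0.12]
tilt [-0.    -0.002 -1.   ] az 1.196 rz -1.0599 j7 [-1.304  0.478  0.022  1.556 -0.012  1.109 -0.083]
```

The rows are not in the units I measure in: shifts go in shares of 0.25 m and turns go in shares of 60 degrees. I convert before sending: -0.2 m / 0.25 = -0.8, -0.16 m / 0.25 = -0.64, -0.7 rad / 1.0472 = -0.6685.

```bash
echo '[[[-0.16, -0.08, 0, 0, 0, -0.1337], [-0.32, -0.16, 0, 0, 0, -0.2674], [-0.48, -0.24, 0, 0, 0, -0.4011], [-0.64, -0.32, 0, 0, 0, -0.5348], [-0.8, -0.4, 0, 0, 0, -0.6685]]]' | python3 -m pendant 0.085 30; python3 -c "
from h import *
rel([.4575,.3855,.201],2.256)"
```

```text
clock: 0.6
tcp_pos: [0.3975, 0.4602, 0.3035]
orientation: [0.518, -3.098, 0.001]
contact_force: [0.8, 0.2, -0.8]
grip_width: 0.0853
gripper_force: 0.0
t 0.6 tcp [0.3975 0.4602 0.3035] shift [-0.0325 -0.0901  0.1025] F [ 0.83  0.17 -0.8 ]
tilt [-0.    -0.001 -1.   ] az 1.9019 rz -0.3541 j7 [-0.907  0.37  -0.07   1.719  0.029  1.055  0.915]
```

Scaled: 0.1025 m / 0.25 = 0.41, 0.1 m / 0.25 = 0.4, -0.354 rad / 1.0472 = -0.338.

```bash
echo '[[[-0.06, -0.16, 0.08, 0, 0, -0.1241], [-0.128, -0.3, 0.24, 0, 0, -0.2483], [-0.13, -0.36, 0.4, 0, 0, -0.338], [-0.13, -0.36, 0.41, 0, 0, -0.338], [-0.13, -0.36, 0.41, 0, 0, -0.338]]]' | python3 -m pendant; python3 -c "
from h import *
snap('wrist','w1')
rel([.4575,.3855,.133],2.256)"
```

```text
clock: 1.1
tcp_pos: [0.4555, 0.3869, 0.2007]
orientation: [1.042, -2.961, 0.001]
contact_force: [0.1, 1.1, 0.7]
grip_width: 0.0853
gripper_force: 0.0
t 1.15 tcp [0.4557 0.3886 0.2023] shift [ 0.0006 -0.0037  0.0693] F [0.23 0.83 0.26]
tilt [-0.     0.001 -1.   ] az 2.2495 rz -0.0065 j7 [-0.726  0.468 -0.109  1.828  0.064  0.848  1.383]
```

View pics/w1.png

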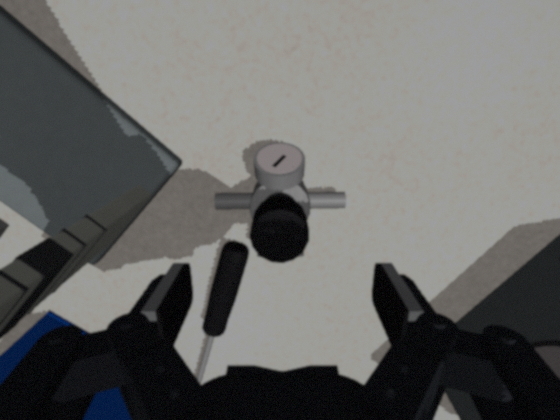

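The wrist view shows the knob centred at column 280, the stubs level along the closing line, and the screwdriver clear below the fingers. I'll lower and grip.

Scaled: 0.069 m / 0.25 = 0.276, 0.063 m / 0.25 = 0.252.

```bash
python3 - <<'E'
from h import *
f=load('w1'); x,y,z=cloud(f).reshape(-1,3).T
m=(np.hypot(x-.457,y-.386)<.04)&(z>.085)&(z<.097); q=np.c_[x,y][m].astype(np.float32); print(cv2.minEnclosingCircle(q),m.sum(),z[m].mean())
E
echo '[[[0, -0.008, 0.08, 0, 0, 0], [0, -0.008, 0.18, 0, 0, 0], [0, -0.008, 0.252, 0, 0, 0], [0, -0.008, 0.276, 0, 0, 0], [0, -0.008, 0.276, 0, 0, 0]]]' | python3 -m pendant; python3 -c "
from h import *
rel([.4575,.3855,.133],2.256)"
```

```text
((0.45696115493774414, 0.3855580687522888), 0.0189348254352808) 2685 0.09102656233122068
clock: 1.65
tcp_pos: [0.4569, 0.3872, 0.1334]
orientation: [-1.048, 2.96, 0.002]
contact_force: [-0.7, 0.1, 0.8]
grip_width: 0.0848
gripper_force: 0.0
t 1.65 tcp [0.4569 0.3872 0.1334] shift [ 0.0007 -0.0017  0.0004] F [-0.66  0.07  0.83]
tilt [ 0.001  0.001 -1.   ] az 2.2514 rz -0.0046 j7 [-0.73   0.562 -0.102  1.867  0.082  0.716  1.374]
```

Scaled: -0.0015 m / 0.25 = -0.006, 0.0005 m / 0.25 = 0.002.

```bash
echo '[[[0.002, -0.006, 0, 0, 0, 0], [0.002, -0.006, 0, 0, 0, 0], [0.002, -0.006, 0, 0, 0, 0], [0.002, -0.006, 0, 0, 0, 0], [0.002, -0.006, 0, 0, 0, 0]]]' | python3 -m pendant 0.02 35;  echo '[[[0, 0, 0, 0, 0, 0], [0, 0, 0, 0, 0, 0], [0, 0, 0, 0, 0, 0]]]' | python3 -m pendant; echo '[[[0, 0, -0.08, 0, 0, 0], [0, 0, -0.24, 0, 0, 0], [0, 0, -0.44, 0, 0, 0], [0, 0, -0.64, 0, 0, 0], [0, 0, -0.84, 0, 0, 0]]]' | python3 -m pendant;echo '[[[0, 0, -0.16, 0, 0, 0], [0, 0, -0.32, 0, 0, 0], [0, 0, -0.36, 0, 0, 0], [0, 0, -0.36, 0, 0, 0], [0, 0, -0.36, 0, 0, 0]]]' | python3 -m pendant; python3 -c "
from h import *
rel([.5155,-.1455,.43],np.pi/2-.077)"
```

```text
clock: 2.15
tcp_pos: [0.4582, 0.3847, 0.1334]
orientation: [-1.046, 2.961, 0.002]
contact_force: [-2.3, 0.9, 6.8]
grip_width: 0.037
gripper_force: 34.7
clock: 2.45
tcp_pos: [0.4583, 0.3847, 0.1334]
orientation: [-1.046, 2.961, 0.002]
contact_force: [-1.8, 0.3, 7.2]
grip_width: 0.0373
gripper_force: 34.7
clock: 2.95
tcp_pos: [0.4572, 0.3829, 0.343]
orientation: [1.045, -2.96, 0.002]
contact_force: [1.0, 0.3, -7.0]
grip_width: 0.0372
gripper_force: 36.8
clock: 3.45
tcp_pos: [0.4573, 0.3832, 0.4291]
orientation: [1.045, -2.958, 0.004]
contact_force: [-0.1, 0.7, -7.1]
grip_width: 0.037
gripper_force: 36.9
t 3.45 tcp [0.4573 0.3832 0.4291] shift [ 0.2868 -0.4479  0.0008] F [-0.1   0.66 -7.13]
tilt [-0.004 -0.004 -1.   ] az 2.25 rz 0.7562 j7 [-0.717  0.265 -0.107  1.577  0.029  1.307  1.422]
```

Scaled: -0.155 m / 0.25 = -0.62, -0.116 m / 0.25 = -0.464.

```bash
echo '[[[0.04, -0.062, 0, 0, 0, 0], [0.12, -0.186, 0, 0, 0, 0], [0.2, -0.31, 0, 0, 0, 0], [0.3, -0.464, 0, 0, 0, 0], [0.4, -0.62, 0, 0, 0, 0]]]' | python3 -m pendant; echo '[[[0.1, -0.156, 0, 0, 0, 0], [0.2, -0.312, 0, 0, 0, 0], [0.3, -0.468, 0, 0, 0, 0], [0.4, -0.624, 0, 0, 0, 0], [0.48, -0.748, 0, 0, 0, 0]]]' | python3 -m pendant; echo '[[[0.08, -0.128, 0, 0, 0, 0.1241], [0.16, -0.256, 0, 0, 0, 0.2483], [0.22, -0.352, 0, 0, 0, 0.382], [0.26, -0.412, 0, 0, 0, 0.5157], [0.268, -0.424, 0, 0, 0, 0.6398]]]' | python3 -m pendant;  python3 -c "
from h import *
rel([.5155,-.1455,.33],np.pi/2-.077)"
```

```text
clock: 3.95
tcp_pos: [0.4767, 0.1978, 0.4297]
orientation: [1.045, -2.958, 0.002]
contact_force: [1.0, -0.5, -5.9]
grip_width: 0.0372
gripper_force: 36.9
clock: 4.45
tcp_pos: [0.5002, -0.0244, 0.4301]
orientation: [1.04, -2.96, 0.0]
contact_force: [0.4, 0.1, -6.3]
grip_width: 0.0371
gripper_force: 36.8
clock: 4.95
tcp_pos: [0.5143, -0.1487, 0.4299]
orientation: [-0.003, -3.137, 0.002]
contact_force: [0.2, 0.6, -5.9]
grip_width: 0.0369
gripper_force: 36.8
t 4.95 tcp [ 0.5143 -0.1487  0.4299] shift [-0.0016  0.0034  0.0999] F [ 0.24  0.6  -5.89]
tilt [-0.005 -0.001 -1.   ] az 1.5688 rz 0.075 j7 [-0.132  0.144  0.338  1.737 -0.048  1.273  1.786]
```

Scaled: 0.107 m / 0.25 = 0.428, 0.1 m / 0.25 = 0.4, 0.075 rad / 1.0472 = 0.0716.

```bash
echo '[[[-0.004, 0.012, 0.08, 0, 0, 0.0477], [-0.004, 0.012, 0.2, 0, 0, 0.0716], [-0.004, 0.012, 0.32, 0, 0, 0.0716], [-0.004, 0.012, 0.4, 0, 0, 0.0716], [-0.004, 0.012, 0.428, 0, 0, 0.0716]]]' | python3 -m pendant; echo '[[[0, 0, 0, 0, 0, 0], [0, 0, 0, 0, 0, 0], [0, 0, 0, 0, 0, 0], [0, 0, 0, 0, 0, 0]]]' | python3 -m pendant; python3 -c "
from h import *
snap('side','d2');snap('scene','s2')
a=load('d2')['p'][180:320,190:360];b=load('s2')['p'][90:230,190:330]
cv2.imwrite('pics/m2.png',np.hstack([cv2.resize(a,(440,362)),cv2.resize(b,(360,362))]))
rel([.5155,-.1455,.2985],np.pi/2-.077)"
```

```text
clock: 5.45
tcp_pos: [0.5142, -0.142, 0.3211]
orientation: [-0.104, -3.132, -0.0]
contact_force: [-0.8, 0.5, -5.8]
grip_width: 0.0372
gripper_force: 36.7
clock: 5.85
tcp_pos: [0.5175, -0.1421, 0.3264]
orientation: [0.103, 3.138, -0.0]
contact_force: [-0.6, 0.1, -6.5]
grip_width: 0.0371
gripper_force: 36.7
t 5.95 tcp [ 0.5173 -0.142   0.3261] shift [ 0.0016 -0.0036  0.0276] F [-0.48 -0.47 -4.42]
tilt [ 0.001 -0.    -1.   ] az 1.5051 rz 0.0113 j7 [-0.126  0.228  0.329  1.88  -0.085  1.045  1.742]
```

View pics/m2.png

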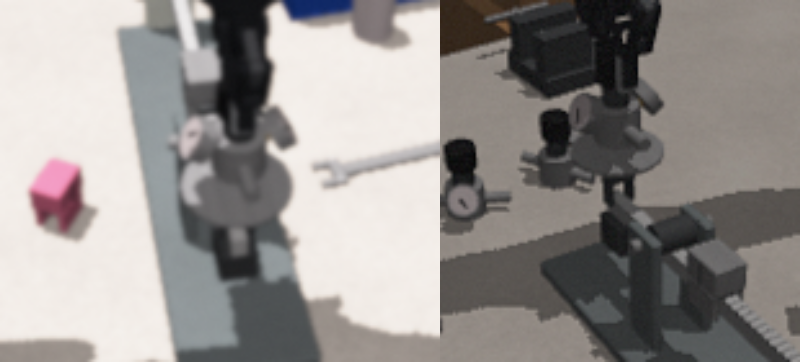

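The views show the regulator hanging upright just above the middle of the pan, so I'll lower it slowly.

Scaled: 0.018 m / 0.25 = 0.072, 0.015 m / 0.25 = 0.06, 0.01 rad / 1.0472 = 0.0095.

```bash
echo '[[[0.004, -0.012, 0.016, 0, 0, 0.0095], [0.006, -0.014, 0.032, 0, 0, 0.0095], [0.006, -0.014, 0.048, 0, 0, 0.0095], [0.006, -0.014, 0.06, 0, 0, 0.0095], [0.006, -0.014, 0.072, 0, 0, 0.0095]]]' | python3 -m pendant; echo '[[[0, 0, 0.008, 0, 0, 0], [0, 0, 0.016, 0, 0, 0], [0, 0, 0.024, 0, 0, 0], [0, 0, 0.028, 0, 0, 0], [0, 0, 0.028, 0, 0, 0]]]' | python3 -m pendant; python3 -c "
from h import *
rel([.5155,-.1455,.2985],np.pi/2-.077)"
```

```text
clock: 6.45
tcp_pos: [0.5153, -0.1452, 0.307]
orientation: [-0.119, -3.139, -0.0]
contact_force: [0.2, 0.1, -4.3]
grip_width: 0.0373
gripper_force: 36.9
clock: 6.95
tcp_pos: [0.5154, -0.1453, 0.3003]
orientation: [0.119, 3.139, 0.0]
contact_force: [-0.2, 0.4, -5.3]
grip_width: 0.0372
gripper_force: 36.9
t 6.95 tcp [ 0.5154 -0.1453  0.3003] shift [-0.0001 -0.0002  0.0018] F [-0.15  0.36 -5.32]
tilt [ 0.  0. -1.] az 1.495 rz 0.0012 j7 [-0.116  0.255  0.328  1.911 -0.098  0.99   1.751]
```

Scaled: 0.002 m / 0.25 = 0.008, 0.001 m / 0.25 = 0.004.

```bash
echo '[[[0, 0, 0.004, 0, 0, 0], [0, 0, 0.008, 0, 0, 0], [0, 0, 0.008, 0, 0, 0]]]' | python3 -m pendant; echo '[[[0, 0, 0.002, 0, 0, 0], [0, 0, 0.004, 0, 0, 0], [0, 0, 0.004, 0, 0, 0]]]' | python3 -m pendant
```

```text
clock: 7.25
tcp_pos: [0.5155, -0.1453, 0.2987]
orientation: [0.119, 3.139, 0.0]
contact_force: [-0.5, 0.0, -1.9]
grip_width: 0.0369
gripper_force: 37.0
clock: 7.55
tcp_pos: [0.5158, -0.1453, 0.2985]
orientation: [0.119, 3.138, 0.0]
contact_force: [-2.0, 1.8, 5.8]
grip_width: 0.037
gripper_force: 38.0
```

The regulator is on the pan's lower stop, so I'll back off half a millimetre and release.

Scaled: -0.0007 m / 0.25 = -0.0028.

```bash
echo '[[[0, 0, -0.0028, 0, 0, 0], [0, 0, -0.0028, 0, 0, 0]]]' | python3 -m pendant; echo '[[[0, 0, 0, 0, 0, 0], [0, 0, 0, 0, 0, 0], [0, 0, 0, 0, 0, 0], [0, 0, 0, 0, 0, 0], [0, 0, 0, 0, 0, 0]]]' | python3 -m pendant 0.085; echo '[[[0, 0, -0.04, 0, 0, 0], [0, 0, -0.12, 0, 0, 0], [0, 0, -0.24, 0, 0, 0], [0, 0, -0.36, 0, 0, 0], [0, 0, -0.48, 0, 0, 0]]]' | python3 -m pendant;  python3 -c "
from h import *
snap('side','d3');snap('scene','s3')
for n in ('d3','s3'):
    W=cloud(load(n)).reshape(-1,3); x,y,z=W.T
    def rep(k,c0,rad,z0,z1):
        q=W[(np.hypot(x-c0[0],y-c0[1])<rad)&(z>z0)&(z<z1)]
        if len(q)>4: C,r_=cv2.minEnclosingCircle(q[:,:2].astype(np.float32)); R=cv2.minAreaRect(q[:,:2].astype(np.float32)); print(n,k,len(q),'z',np.percentile(q[:,2],[5,50,95]).round(4),np.round(C,4),round(r_,4),np.round(R[0],4))
    rep('knob',(.515,-.145),.04,.25,.265); rep('pan',(.515,-.145),.06,.155,.172); rep('poise',(.53,.04),.04,.155,.18)
W=cloud(load('s3'));piv=np.array([.5236,-.040]);u=np.array([.0768,.997]);
d=W[...,:2]-piv; a=d@u; b=d@[.997,-.0768]; z=W[...,2]
for lo in range(20,60,3):
    m=(a>lo/1000)&(a<=lo/1000+.003)&(abs(b)<.02)&(z>.1); print(lo,m.sum(),np.percentile(z[m],[5,50,95]).round(4) if m.sum() else '')
b=load('s3')['p'][150:260,230:370]; cv2.imwrite('pics/m3.png',cv2.resize(b,(764,600),interpolation=cv2.INTER_CUBIC))
"
```

```text
clock: 7.75
tcp_pos: [0.5157, -0.1453, 0.2986]
orientation: [0.119, 3.138, 0.0]
contact_force: [-1.1, 2.2, 4.1]
grip_width: 0.037
gripper_force: 37.4
clock: 8.25
tcp_pos: [0.5153, -0.1454, 0.298]
orientation: [-0.119, -3.139, 0.0]
contact_force: [0.1, -0.4, -1.2]
grip_width: 0.0848
gripper_force: 0.0
clock: 8.75
tcp_pos: [0.5151, -0.1454, 0.4201]
orientation: [0.119, 3.139, -0.0]
contact_force: [-0.4, 0.5, -1.1]
grip_width: 0.0851
gripper_force: 0.0
d3 knob 198 z [0.2515 0.256  0.2577] [ 0.5159 -0.1452] 0.0195 [ 0.5152 -0.1454]
d3 pan 557 z [0.1616 0.1642 0.1667] [ 0.5149 -0.1471] 0.0482 [ 0.5151 -0.1596]
d3 poise 240 z [0.1584 0.1669 0.1718] [0.5273 0.034 ] 0.028 [0.5286 0.0348]
s3 knob 107 z [0.2514 0.2561 0.2578] [ 0.5193 -0.1406] 0.0191 [ 0.5181 -0.141 ]
s3 pan 327 z [0.1612 0.1646 0.1679] [ 0.5168 -0.143 ] 0.0481 [ 0.5195 -0.1336]
s3 poise 282 z [0.1564 0.1672 0.1719] [0.5317 0.0384] 0.0297 [0.5322 0.0378]
20 6 [0.1131 0.1196 0.1248]
23 7 [0.1083 0.1194 0.1263]
26 7 [0.1072 0.1213 0.1277]
29 4 [0.114  0.1184 0.1257]
32 5 [0.1114 0.1245 0.1273]
35 6 [0.1102 0.121  0.1272]
38 5 [0.1107 0.1165 0.121 ]
41 3 [0.1099 0.1169 0.1192]
44 1 [0.1147 0.1147 0.1147]
47 0 
50 2 [0.1529 0.1575 0.162 ]
53 13 [0.1621 0.165  0.1661]
56 12 [0.1421 0.1629 0.1666]
59 12 [0.1431 0.1656 0.1674]
```

View pics/m3.png

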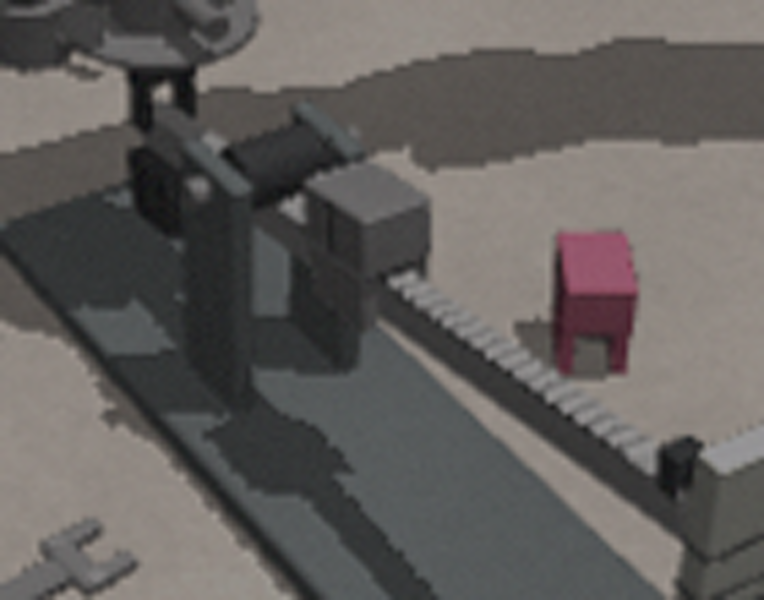

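The regulator stands free on the pan, which is at its lower stop. The poise is at about 80 mm with little room behind it, so I'll measure the beam angle and the end stop's height.

```bash
python3 - <<'E'
from h import *
piv=np.array([.5236,-.040]);u=np.array([.0768,.997])
for n in ('s3','d3'):
    W=cloud(load(n));d=W[...,:2]-piv; a=d@u; b=d@[.997,-.0768]; z=W[...,2]
    for lo in list(range(40,112,6))+list(range(240,312,6)):
        m=(a>lo/1000)&(a<=lo/1000+.006)&(abs(b)<.016)&(z>.1)
        if m.sum(): print(n,lo,m.sum(),np.percentile(z[m],[50,100]).round(4), b[m].min().round(3),b[m].max().round(3))
o=r.get_obs();print(o['clock'])
rel(np.r_[piv+u*.042,.42],-.077)
E
```

```text
s3 40 6 [0.1182 0.1212] 0.006 0.009
s3 52 14 [0.1653 0.1667] -0.015 0.014
s3 58 14 [0.1667 0.1682] -0.014 0.012
s3 64 19 [0.1674 0.1685] -0.016 0.015
s3 70 17 [0.1684 0.17  ] -0.013 0.015
s3 76 13 [0.1693 0.1705] -0.014 0.015
s3 82 22 [0.17   0.1722] -0.014 0.015
s3 88 13 [0.1711 0.1723] -0.015 0.013
s3 94 38 [0.1694 0.1731] -0.015 0.016
s3 100 162 [0.1516 0.1723] -0.016 0.016
s3 106 18 [0.1376 0.1413] -0.006 0.009
s3 240 24 [0.156  0.1608] -0.004 0.009
s3 246 25 [0.1532 0.1603] -0.005 0.009
s3 252 25 [0.1576 0.1617] -0.006 0.008
s3 258 27 [0.1545 0.163 ] -0.005 0.01
s3 264 27 [0.1601 0.1635] -0.005 0.009
s3 270 23 [0.1573 0.1634] -0.003 0.008
s3 276 19 [0.1544 0.1624] 0.003 0.009
s3 282 33 [0.1677 0.1803] -0.004 0.009
s3 288 43 [0.1711 0.1823] -0.007 0.01
s3 294 44 [0.1652 0.1808] -0.004 0.009
s3 300 4 [0.1572 0.1605] 0.006 0.008
d3 40 20 [0.1334 0.1386] -0.007 0.006
d3 46 45 [0.1551 0.166 ] -0.015 0.015
d3 52 91 [0.1489 0.1667] -0.015 0.016
d3 58 51 [0.1638 0.1691] -0.016 0.015
d3 64 25 [0.1666 0.1695] -0.014 0.015
d3 70 23 [0.1676 0.1718] -0.016 0.015
d3 76 22 [0.1682 0.1707] -0.016 0.013
d3 82 20 [0.1698 0.1739] -0.015 0.014
d3 88 26 [0.171  0.1743] -0.016 0.015
d3 94 13 [0.1709 0.1728] -0.015 0.016
d3 100 1 [0.1699 0.1699] -0.004 -0.004
d3 240 10 [0.1565 0.1599] -0.008 0.001
d3 246 8 [0.1568 0.1604] -0.007 0.005
d3 252 8 [0.1585 0.1621] -0.008 0.006
d3 258 11 [0.1598 0.163 ] -0.008 0.007
d3 264 9 [0.1607 0.1619] -0.007 0.005
d3 270 5 [0.1606 0.162 ] -0.002 0.006
d3 276 13 [0.164  0.1822] -0.008 0.005
d3 282 27 [0.1699 0.1793] -0.007 0.006
d3 288 9 [0.1776 0.179 ] -0.009 0.006
d3 294 3 [0.1777 0.1791] -0.008 0.001
d3 300 2 [0.1795 0.1824] -0.001 -0.0
d3 306 2 [0.1807 0.1816] -0.002 0.001
8.85
t 8.85 tcp [ 0.5168 -0.146   0.4233] shift [0.0013 0.1482 0.0032] F [ 0.21 -0.2  -0.12]
tilt [ 0.008 -0.001 -1.   ] az 1.4946 rz -1.57 j7 [-0.141  0.146  0.343  1.75  -0.052  1.246  1.709]
```

Scaled: 0.145 m / 0.25 = 0.58, 0.11 m / 0.25 = 0.44, 0.42 rad / 1.0472 = 0.4011.

```bash
python3 -c "
from h import *
c=camera_info('wrist');o=r.get_obs();M=Ro.from_rotvec(o['orientation']).as_matrix();print('cam in tool',(M.T@(-c['R'].T@c['t']-o['tcp_pos'])).round(3))"
echo '[[[0, 0.08, 0, 0, 0, 0.1337], [0, 0.2, 0, 0, 0, 0.2674], [0, 0.32, 0, 0, 0, 0.4011], [0, 0.44, 0, 0, 0, 0.5348], [0, 0.58, 0, 0, 0, 0.6685]]]' | python3 -m pendant 0.0; echo '[[[0, 0, 0, 0, 0, 0.1337], [0, 0, 0, 0, 0, 0.2674], [0, 0, 0, 0, 0, 0.4011], [0, 0, 0, 0, 0, 0.5348], [0, 0, 0, 0, 0, 0.6685]]]' | python3 -m pendant;echo '[[[0, 0, 0, 0, 0, 0.0955], [0, 0, 0, 0, 0, 0.1623], [0, 0, 0, 0, 0, 0.1623], [0, 0, 0, 0, 0, 0.1623], [0, 0, 0, 0, 0, 0.1623]]]' | python3 -m pendant; python3 -c "
from h import *
piv=np.array([.5236,-.040]);u=np.array([.0768,.997])
rel(np.r_[piv+u*.039,.224],-.077)"
```

```text
cam in tool [ 0.082 -0.    -0.069]
clock: 9.35
tcp_pos: [0.5261, -0.0003, 0.4182]
orientation: [1.199, 2.904, -0.0]
contact_force: [-0.6, 0.3, -0.2]
grip_width: 0.012
gripper_force: 0.0
clock: 9.85
tcp_pos: [0.5261, -0.0008, 0.4181]
orientation: [-2.12, -2.318, 0.0]
contact_force: [0.7, -0.1, -0.6]
grip_width: -0.0001
gripper_force: 0.0
clock: 10.35
tcp_pos: [0.5262, -0.0008, 0.4181]
orientation: [-2.302, -2.138, 0.0]
contact_force: [0.5, -0.4, 0.0]
grip_width: -0.0002
gripper_force: 0.0
t 10.35 tcp [ 0.5262 -0.0008  0.4181] shift [-0.0003  0.0004  0.1941] F [ 0.46 -0.36  0.01]
tilt [-0. -0. -1.] az -0.0736 rz 0.0034 j7 [-0.442  0.132  0.366  1.778 -0.05   1.241 -0.136]
```

Scaled: 0.17 m / 0.25 = 0.68, 0.15 m / 0.25 = 0.6.

```bash
echo '[[[-0.004, 0, 0.12, 0, 0, 0], [-0.004, 0, 0.28, 0, 0, 0], [-0.004, 0, 0.44, 0, 0, 0], [-0.004, 0, 0.6, 0, 0, 0], [-0.004, 0, 0.68, 0, 0, 0]]]' | python3 -m pendant; echo '[[[0, 0, 0.02, 0, 0, 0], [0, 0, 0.04, 0, 0, 0], [0, 0, 0.06, 0, 0, 0], [0, 0, 0.076, 0, 0, 0], [0, 0, 0.084, 0, 0, 0]]]' | python3 -m pendant;python3 -c "
from h import *
snap('side','d4');snap('scene','s4')
b=load('d4')['p'][140:270,210:340];a=load('s4')['p'][150:250,230:330]; cv2.imwrite('pics/m4.png',np.hstack([cv2.resize(b,(400,400),interpolation=cv2.INTER_CUBIC),cv2.resize(a,(400,400),interpolation=cv2.INTER_CUBIC)]))
piv=np.array([.5236,-.040]);u=np.array([.0768,.997])
rel(np.r_[piv+u*.039,.224],-.077)"
```

```text
clock: 10.85
tcp_pos: [0.5246, -0.0017, 0.2449]
orientation: [-2.3, -2.136, 0.006]
contact_force: [-0.3, 0.6, 1.2]
grip_width: 0.0001
gripper_force: 0.0
clock: 11.35
tcp_pos: [0.5266, -0.0016, 0.2275]
orientation: [2.303, 2.136, 0.002]
contact_force: [0.5, -0.4, -0.6]
grip_width: -0.0001
gripper_force: 0.0
t 11.45 tcp [ 0.5263 -0.0017  0.2273] shift [0.0006 0.0002 0.0033] F [-0.05  0.5   0.06]
tilt [ 0.  0. -1.] az -0.075 rz 0.002 j7 [-0.39   0.336  0.336  2.003 -0.149  0.826 -0.046]
```

View pics/m4.png

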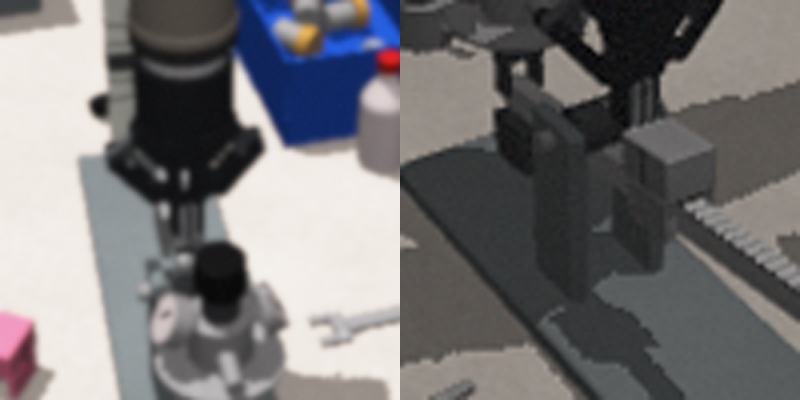

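The fingertip is just behind the poise's inner face, above the stop. I'll start light pushes, following the beam's slope.

```bash
echo '[[[0, 0, 0.008, 0, 0, 0], [0, 0, 0.012, 0, 0, 0], [0.008, 0, 0.012, 0, 0, 0], [0.016, 0, 0.012, 0, 0, 0], [0.024, 0, 0.012, 0, 0, 0]]]' | python3 -m pendant; echo '[[[0.008, 0, 0, 0, 0, 0], [0.016, 0, 0, 0, 0, 0], [0.024, 0, -0.002, 0, 0, 0], [0.032, 0, -0.004, 0, 0, 0], [0.04, 0, -0.004, 0, 0, 0]]]' | python3 -m pendant;python3 -c "
from h import *
piv=np.array([.5236,-.040]);u=np.array([.0768,.997])
o=r.get_obs();print((o['tcp_pos'][:2]-piv)@u,o['contact_force'])"
```

```text
clock: 11.95
tcp_pos: [0.5268, 0.0021, 0.2245]
orientation: [2.303, 2.133, -0.002]
contact_force: [0.4, -7.5, 3.2]
grip_width: 0.0001
gripper_force: 4.0
clock: 12.45
tcp_pos: [0.5275, 0.0127, 0.2254]
orientation: [2.303, 2.134, -0.002]
contact_force: [-0.5, -7.8, 4.0]
grip_width: -0.0
gripper_force: 3.9
0.052834683622177636 [-0.51101408 -7.78215121  3.95940632]
```

```bash
cat >> h.py <<'E'
piv=np.array([.5236,-.040]);u=np.array([.0768,.997]);nrm=np.array([.997,-.0768])
def stat(n):
    "poise centre from outer top edge, beam angle from beam top, both from scene cam"
    snap('scene',n); W=cloud(load(n)); d=W[...,:2]-piv; a=d@u; b=d@nrm; z=W[...,2]; p=load(n)['p']
    # pointer: beam top near 262-275
    m=(a>.262)&(a<.276)&(abs(b)<.007)&(z>.08)&(z<.2); th=(np.percentile(z[m],85)-.1245)/np.mean(a[m]) if m.any() else np.nan
    t=th if np.isfinite(th) else .14
    h=z-(.123+t*a); bright=p.mean(-1)>62
    q=(h>.028)&(h<.042)&(abs(b)<.016)&(a>.05)&(a<.3)&bright
    o=r.get_obs()
    A=np.sort(a[q]); print('theta',th,'poise p',A[-3:]-.025,len(A),'finger a',(o['tcp_pos'][:2]-piv)@u,'b',(o['tcp_pos'][:2]-piv)@nrm,'z',o['tcp_pos'][2],'F',o['contact_force'].round(1),'t',o['clock'])
E
python3 -c "
from h import *
stat('s5')
b=load('s5')['p'][140:290,230:400]; cv2.imwrite('pics/m5.png',cv2.resize(b,(680,600),interpolation=cv2.INTER_CUBIC))"
```

```text
theta 0.13712169285709225 poise p [0.08993629 0.09085282 0.09172824] 176 finger a 0.05316273671110559 b -0.00010732431130328589 z 0.2254151551179599 F [-0.6 -5.2  2.7] t 12.5
```

View pics/m5.png

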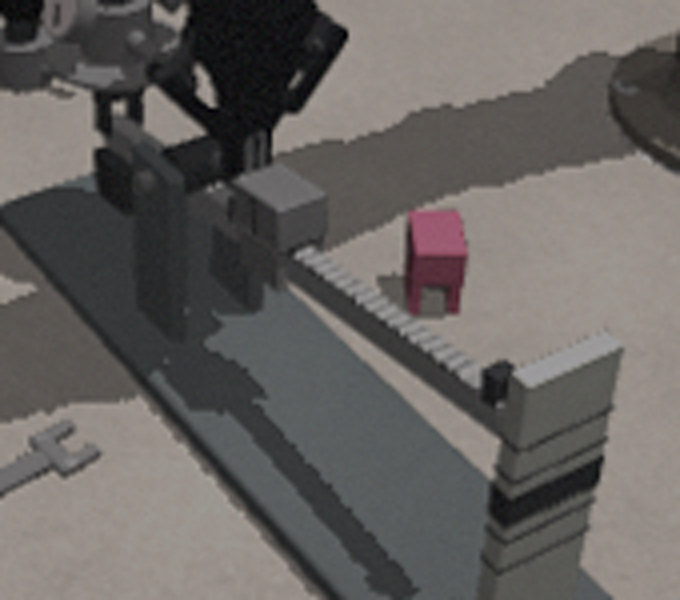

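The poise is at about 90 mm, following the finger, with the beam at its upper stop. I'll keep pushing.

The rows are not in the units I measure in: shifts go in shares of 0.25 m and turns go in shares of 60 degrees. I convert before sending: 0.01 m / 0.25 = 0.04, 0.006 m / 0.25 = 0.024.

```bash
R='' ; echo '[[[0.008, 0, -0.002, 0, 0, 0], [0.016, 0, -0.0032, 0, 0, 0], [0.024, 0, -0.004, 0, 0, 0], [0.032, 0, -0.0052, 0, 0, 0], [0.04, 0, -0.0064, 0, 0, 0]]]' | python3 -m pendant | grep -E 'tcp|contact';  echo '[[[0.008, 0, -0.0012, 0, 0, 0], [0.016, 0, -0.0024, 0, 0, 0], [0.024, 0, -0.0036, 0, 0, 0], [0.032, 0, -0.0048, 0, 0, 0], [0.04, 0, -0.006, 0, 0, 0]]]' | python3 -m pendant | grep -E 'tcp|contact';  echo '[[[0.008, 0, -0.0012, 0, 0, 0], [0.016, 0, -0.0024, 0, 0, 0], [0.024, 0, -0.0036, 0, 0, 0], [0.032, 0, -0.0048, 0, 0, 0], [0.04, 0, -0.006, 0, 0, 0]]]' | python3 -m pendant | grep -E 'tcp|contact'; python3 -c "
from h import *
stat('s6')"
```

```text
tcp_pos: [0.5282, 0.0229, 0.2268]
contact_force: [-1.0, -7.1, 3.1]
tcp_pos: [0.5288, 0.0332, 0.2282]
contact_force: [-0.7, -6.4, 3.2]
tcp_pos: [0.5296, 0.0433, 0.2297]
contact_force: [-1.0, -6.2, 1.2]
theta 0.12820219486167297 poise p [0.12102216 0.12116137 0.12139565] 187 finger a 0.08399447306904097 b -0.0004404411957476626 z 0.22969712120839575 F [-1.  -4.6  2. ] t 14.05
```

Scaled: 0.01 m / 0.25 = 0.04, 0.008 m / 0.25 = 0.032.

```bash
echo '[[[0.008, 0, -0.0012, 0, 0, 0], [0.016, 0, -0.0024, 0, 0, 0], [0.024, 0, -0.0036, 0, 0, 0], [0.032, 0, -0.0048, 0, 0, 0], [0.04, 0, -0.006, 0, 0, 0]]]' | python3 -m pendant | grep -E 'tcp|contact';  echo '[[[0.008, 0, -0.0012, 0, 0, 0], [0.016, 0, -0.0024, 0, 0, 0], [0.024, 0, -0.0036, 0, 0, 0], [0.032, 0, -0.0048, 0, 0, 0], [0.04, 0, -0.006, 0, 0, 0]]]' | python3 -m pendant | grep -E 'tcp|contact';  echo '[[[0.008, 0, -0.0012, 0, 0, 0], [0.016, 0, -0.0024, 0, 0, 0], [0.024, 0, -0.0036, 0, 0, 0], [0.032, 0, -0.0048, 0, 0, 0], [0.04, 0, -0.006, 0, 0, 0]]]' | python3 -m pendant | grep -E 'tcp|contact';echo '[[[0.008, 0, -0.0012, 0, 0, 0], [0.016, 0, -0.0024, 0, 0, 0], [0.024, 0, -0.0036, 0, 0, 0], [0.032, 0, -0.0048, 0, 0, 0], [0.04, 0, -0.006, 0, 0, 0]]]' | python3 -m pendant | grep -E 'tcp|contact'; python3 -c "
from h import *
stat('s7')"
```

```text
tcp_pos: [0.5303, 0.0535, 0.2312]
contact_force: [-0.9, -5.2, 2.2]
tcp_pos: [0.5311, 0.0638, 0.2327]
contact_force: [-0.9, -4.9, 1.3]
tcp_pos: [0.5319, 0.0741, 0.2342]
contact_force: [0.1, -4.0, 0.8]
tcp_pos: [0.5327, 0.0842, 0.2357]
contact_force: [-0.4, -2.7, 0.5]
theta 0.099180266277901 poise p [0.16139819 0.16143436 0.16269818] 216 finger a 0.12499766564628435 b -0.00047019719388507845 z 0.23576581982653227 F [-0.4 -2.8  0. ] t 16.1
```

Scaled: -0.008 m / 0.25 = -0.032, -0.004 m / 0.25 = -0.016.

```bash
echo '[[[-0.016, 0, 0, 0, 0, 0], [-0.032, 0, 0, 0, 0, 0], [-0.032, 0, 0, 0, 0, 0], [-0.032, 0, 0, 0, 0, 0], [-0.032, 0, 0, 0, 0, 0]]]' | python3 -m pendant | grep cont; echo '[[[0, 0, 0, 0, 0, 0], [0, 0, 0, 0, 0, 0], [0, 0, 0, 0, 0, 0], [0, 0, 0, 0, 0, 0], [0, 0, 0, 0, 0, 0]]]' | python3 -m pendant | grep cont; echo '[[[0, 0, 0, 0, 0, 0], [0, 0, 0, 0, 0, 0], [0, 0, 0, 0, 0, 0], [0, 0, 0, 0, 0, 0], [0, 0, 0, 0, 0, 0]]]' | python3 -m pendant | grep cont;  python3 -c "
from h import *
stat('s8')
b=load('s8')['p'][130:330,230:400]; cv2.imwrite('pics/m8.png',cv2.resize(b,(510,600),interpolation=cv2.INTER_CUBIC))"
```

```text
contact_force: [0.6, 0.1, 0.4]
contact_force: [-0.2, 0.6, -0.4]
contact_force: [0.0, -0.6, 0.5]
theta 0.14005258435751264 poise p [0.1564697  0.15658783 0.15704019] 201 finger a 0.11636081341589884 b -0.00045007676255477864 z 0.2357163761206019 F [-0.2 -0.2  0.2] t 17.65
```

View pics/m8.png

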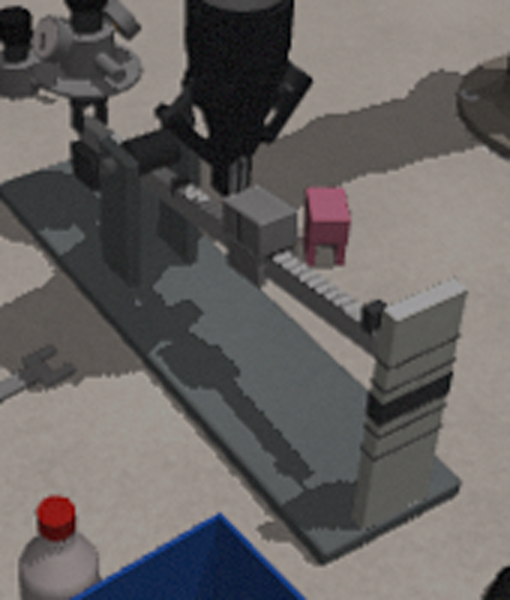

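Scaled: 0.011 m / 0.25 = 0.044, 0.009 m / 0.25 = 0.036.

```bash
echo '[[[0.012, 0, 0, 0, 0, 0], [0.02, 0, 0, 0, 0, 0], [0.028, 0, 0, 0, 0, 0], [0.036, 0, -0.0012, 0, 0, 0], [0.044, 0, -0.002, 0, 0, 0]]]' | python3 -m pendant | grep cont; echo '[[[0.008, 0, 0, 0, 0, 0], [0.016, 0, 0, 0, 0, 0], [0.024, 0, -0.0012, 0, 0, 0], [0.032, 0, -0.0024, 0, 0, 0], [0.04, 0, -0.004, 0, 0, 0]]]' | python3 -m pendant | grep cont; echo '[[[0.008, 0, 0, 0, 0, 0], [0.016, 0, 0, 0, 0, 0], [0.024, 0, -0.0012, 0, 0, 0], [0.024, 0, -0.0024, 0, 0, 0]]]' | python3 -m pendant | grep cont; python3 -c "
from h import *
stat('s9a')"; echo '[[[-0.016, 0, -0.004, 0, 0, 0], [-0.032, 0, -0.004, 0, 0, 0], [-0.032, 0, -0.004, 0, 0, 0], [-0.032, 0, -0.004, 0, 0, 0], [-0.032, 0, -0.004, 0, 0, 0]]]' | python3 -m pendant | grep cont; echo '[[[0, 0, 0, 0, 0, 0], [0, 0, 0, 0, 0, 0], [0, 0, 0, 0, 0, 0], [0, 0, 0, 0, 0, 0], [0, 0, 0, 0, 0, 0]]]' | python3 -m pendant | grep cont; echo '[[[0, 0, 0, 0, 0, 0], [0, 0, 0, 0, 0, 0], [0, 0, 0, 0, 0, 0], [0, 0, 0, 0, 0, 0], [0, 0, 0, 0, 0, 0]]]' | python3 -m pendant | grep cont;  python3 -c "
from h import *
stat('s9')"
```

```text
contact_force: [0.0, -3.8, 0.6]
contact_force: [-0.9, -3.3, -0.0]
contact_force: [0.2, -2.2, -0.1]
theta 0.031096579574656363 poise p [0.179394   0.18017998 0.18028097] 171 finger a 0.14375569048420891 b -0.0005128555077610758 z 0.23785798859050106 F [ 0.4 -2.8  0.2] t 19.1
contact_force: [0.5, -2.8, 1.0]
contact_force: [0.5, -3.0, -0.2]
contact_force: [0.8, -2.4, -0.4]
theta 0.09069586438937197 poise p [0.17341457 0.17347257 0.17352327] 229 finger a 0.13535645259838455 b -0.000513797856868177 z 0.23877446448990078 F [-0.6 -2.   0.1] t 20.65
```

Scaled: -0.008 m / 0.25 = -0.032, -0.006 m / 0.25 = -0.024.

```bash
echo '[[[-0.012, 0, 0, 0, 0, 0], [-0.024, 0, 0, 0, 0, 0], [-0.032, 0, 0, 0, 0, 0], [-0.032, 0, 0, 0, 0, 0], [-0.032, 0, 0, 0, 0, 0]]]' | python3 -m pendant | grep cont; echo '[[[0, 0, 0, 0, 0, 0], [0, 0, 0, 0, 0, 0], [0, 0, 0, 0, 0, 0], [0, 0, 0, 0, 0, 0], [0, 0, 0, 0, 0, 0]]]' | python3 -m pendant | grep cont; echo '[[[0, 0, 0, 0, 0, 0], [0, 0, 0, 0, 0, 0], [0, 0, 0, 0, 0, 0], [0, 0, 0, 0, 0, 0], [0, 0, 0, 0, 0, 0]]]' | python3 -m pendant | grep cont;  python3 -c "
from h import *
stat('s10')"
```

```text
contact_force: [0.0, -0.0, 0.6]
contact_force: [0.5, -1.0, -0.2]
contact_force: [0.3, -0.1, 0.5]
theta 0.1401682707771076 poise p [0.16657362 0.16669091 0.16673127] 199 finger a 0.12736925239401145 b -0.00045837963768847155 z 0.23882478435825272 F [ 0.4  0.  -1. ] t 22.2
```

At about 180 mm the beam sank under the push, and the tip (at 0.165) reached the poise's top edge, so the poise slipped back to 170. I'll push lower.

Scaled: 0.012 m / 0.25 = 0.048, 0.009 m / 0.25 = 0.036.

```bash
echo '[[[0, 0, 0.016, 0, 0, 0], [0, 0, 0.036, 0, 0, 0], [0, 0, 0.048, 0, 0, 0], [0.008, 0, 0.048, 0, 0, 0], [0.016, 0, 0.048, 0, 0, 0]]]' | python3 -m pendant | grep cont; echo '[[[0.008, 0, 0, 0, 0, 0], [0.016, 0, 0, 0, 0, 0], [0.024, 0, 0, 0, 0, 0], [0.032, 0, 0, 0, 0, 0], [0.04, 0, 0, 0, 0, 0]]]' | python3 -m pendant | grep cont; echo '[[[0.008, 0, 0.002, 0, 0, 0], [0.012, 0, 0.004, 0, 0, 0], [0.012, 0, 0.004, 0, 0, 0]]]' | python3 -m pendant | grep cont; python3 -c "
from h import *
stat('s11')"
```

```text
contact_force: [-1.0, -3.7, -0.3]
contact_force: [0.7, -3.0, 0.3]
contact_force: [0.1, -2.6, -0.5]
theta 0.08327953956683647 poise p [0.1818767  0.18194294 0.18213954] 217 finger a 0.14451403807328544 b -0.0005255490870650394 z 0.22574641767464987 F [ 0.8 -2.3  0. ] t 23.55
```

Scaled: 0.01 m / 0.25 = 0.04, 0.008 m / 0.25 = 0.032.

```bash
echo '[[[0.008, 0, 0.002, 0, 0, 0], [0.016, 0, 0.004, 0, 0, 0], [0.024, 0, 0.006, 0, 0, 0], [0.032, 0, 0.008, 0, 0, 0], [0.04, 0, 0.008, 0, 0, 0]]]' | python3 -m pendant | grep cont; echo '[[[0.008, 0, 0, 0, 0, 0], [0.016, 0, 0, 0, 0, 0], [0.024, 0, 0.002, 0, 0, 0], [0.032, 0, 0.004, 0, 0, 0], [0.04, 0, 0.004, 0, 0, 0]]]' | python3 -m pendant | grep cont; python3 -c "
from h import *
stat('s12')"
```

```text
contact_force: [0.7, -3.3, 1.0]
contact_force: [-0.2, -3.3, -1.0]
theta 0.05429278060499634 poise p [0.201216   0.20133823 0.20145707] 231 finger a 0.16475831496394927 b -0.000644943479848217 z 0.22265739474421925 F [-0.2 -2.9  0.2] t 24.6
```

Scaled: -0.009 m / 0.25 = -0.036, -0.006 m / 0.25 = -0.024.

```bash
echo '[[[-0.012, 0, 0, 0, 0, 0], [-0.024, 0, 0, 0, 0, 0], [-0.036, 0, 0, 0, 0, 0], [-0.036, 0, -0.012, 0, 0, 0], [-0.036, 0, -0.012, 0, 0, 0]]]' | python3 -m pendant | grep cont; echo '[[[0, 0, 0, 0, 0, 0], [0, 0, 0, 0, 0, 0], [0, 0, 0, 0, 0, 0], [0, 0, 0, 0, 0, 0], [0, 0, 0, 0, 0, 0]]]' | python3 -m pendant | grep cont; echo '[[[0, 0, 0, 0, 0, 0], [0, 0, 0, 0, 0, 0], [0, 0, 0, 0, 0, 0], [0, 0, 0, 0, 0, 0], [0, 0, 0, 0, 0, 0]]]' | python3 -m pendant | grep cont;  python3 -c "
from h import *
stat('s13')"
```

```text
contact_force: [0.3, -0.2, 0.1]
contact_force: [0.2, -0.2, -0.4]
contact_force: [-0.2, 0.7, 0.3]
theta 0.12752546409423837 poise p [0.19704219 0.19730137 0.19753733] 207 finger a 0.1553506788981219 b -0.0005265111857447949 z 0.22579159606559976 F [-0.5 -0.5 -0. ] t 26.15
```

Scaled: 0.013 m / 0.25 = 0.052, 0.011 m / 0.25 = 0.044.

```bash
echo '[[[0.012, 0, 0.004, 0, 0, 0], [0.024, 0, 0.008, 0, 0, 0], [0.036, 0, 0.012, 0, 0, 0], [0.044, 0, 0.012, 0, 0, 0], [0.052, 0, 0.012, 0, 0, 0]]]' | python3 -m pendant | grep cont; echo '[[[0.008, 0, 0.004, 0, 0, 0], [0.016, 0, 0.008, 0, 0, 0], [0.024, 0, 0.012, 0, 0, 0], [0.028, 0, 0.012, 0, 0, 0]]]' | python3 -m pendant | grep cont; python3 -c "
from h import *
stat('s14')"
```

```text
contact_force: [0.2, -2.5, -0.7]
contact_force: [-0.7, -3.3, -0.5]
theta 0.059193240584880145 poise p [0.21275071 0.2130606  0.21329843] 240 finger a 0.17552693631855396 b -0.000646252762025611 z 0.21966028249655045 F [-0.3 -2.7 -0.9] t 27.1
```

Scaled: 0.008 m / 0.25 = 0.032, 0.007 m / 0.25 = 0.028.

```bash
echo '[[[0.008, 0, 0.002, 0, 0, 0], [0.016, 0, 0.004, 0, 0, 0], [0.024, 0, 0.006, 0, 0, 0], [0.028, 0, 0.008, 0, 0, 0], [0.032, 0, 0.008, 0, 0, 0]]]' | python3 -m pendant | grep cont;  python3 -c "
from h import *
stat('s15')"; echo '[[[-0.012, 0, 0, 0, 0, 0], [-0.024, 0, 0, 0, 0, 0], [-0.04, 0, 0, 0, 0, 0], [-0.048, 0, -0.012, 0, 0, 0], [-0.048, 0, -0.012, 0, 0, 0]]]' | python3 -m pendant | grep cont; echo '[[[0, 0, 0, 0, 0, 0], [0, 0, 0, 0, 0, 0], [0, 0, 0, 0, 0, 0], [0, 0, 0, 0, 0, 0], [0, 0, 0, 0, 0, 0]]]' | python3 -m pendant | grep cont; echo '[[[0, 0, 0, 0, 0, 0], [0, 0, 0, 0, 0, 0], [0, 0, 0, 0, 0, 0], [0, 0, 0, 0, 0, 0], [0, 0, 0, 0, 0, 0]]]' | python3 -m pendant | grep cont;  python3 -c "
from h import *
stat('s16')"
```

```text
contact_force: [-1.1, -1.9, 0.5]
theta 0.04744911237847047 poise p [0.22059383 0.22059385 0.22088869] 238 finger a 0.18355954374208855 b -0.0006523367774809736 z 0.21771567624547822 F [-0.1 -1.9 -0.7] t 27.65
contact_force: [-0.2, -0.6, 0.4]
contact_force: [0.8, -0.1, 0.3]
contact_force: [-0.6, 0.4, 0.2]
theta 0.03054408499682841 poise p [0.21989693 0.22068786 0.22069887] 250 finger a 0.17134605378416906 b -0.0005777205950359462 z 0.22078015894307707 F [-0.9 -0.3  0.5] t 29.2
```

Scaled: 0.013 m / 0.25 = 0.052, 0.011 m / 0.25 = 0.044.

```bash
echo '[[[0.012, 0, 0.008, 0, 0, 0], [0.024, 0, 0.016, 0, 0, 0], [0.036, 0, 0.024, 0, 0, 0], [0.044, 0, 0.024, 0, 0, 0], [0.052, 0, 0.024, 0, 0, 0]]]' | python3 -m pendant | grep cont; echo '[[[0.008, 0, 0, 0, 0, 0], [0.016, 0, 0, 0, 0, 0], [0.024, 0, 0.002, 0, 0, 0], [0.032, 0, 0.004, 0, 0, 0], [0.036, 0, 0.004, 0, 0, 0]]]' | python3 -m pendant | grep cont;  python3 -c "
from h import *
stat('s17')"; echo '[[[-0.012, 0, 0, 0, 0, 0], [-0.024, 0, 0, 0, 0, 0], [-0.04, 0, 0, 0, 0, 0], [-0.06, 0, 0, 0, 0, 0], [-0.06, 0, 0, 0, 0, 0]]]' | python3 -m pendant | grep cont; echo '[[[0, 0, 0, 0, 0, 0], [0, 0, 0, 0, 0, 0], [0, 0, 0, 0, 0, 0], [0, 0, 0, 0, 0, 0], [0, 0, 0, 0, 0, 0]]]' | python3 -m pendant | grep cont; echo '[[[0, 0, 0, 0, 0, 0], [0, 0, 0, 0, 0, 0], [0, 0, 0, 0, 0, 0], [0, 0, 0, 0, 0, 0], [0, 0, 0, 0, 0, 0]]]' | python3 -m pendant | grep cont;  python3 -c "
from h import *
stat('s18')"
```

```text
contact_force: [-0.1, -3.1, -0.3]
contact_force: [-0.7, -2.3, -0.8]
theta 0.017079309432192956 poise p [0.23108974 0.23129276 0.23133096] 252 finger a 0.19364348552588012 b -0.0007031453138824743 z 0.21371244785851076 F [-0.5 -1.3 -0.3] t 30.25
contact_force: [0.4, -0.5, -0.8]
contact_force: [0.6, -0.3, 0.3]
contact_force: [0.2, -0.4, -0.3]
theta -0.0167564479529456 poise p [0.23111374 0.23138859 0.23152365] 255 finger a 0.17833166178157528 b -0.0005736368246485393 z 0.2137755435857021 F [-0.3  0.2  0.4] t 31.8
```

The beam now rests at −0.017, as predicted. I'll raise the arm clear, let the beam settle and check.

Scaled: -0.14 m / 0.25 = -0.56, -0.11 m / 0.25 = -0.44.

```bash
echo '[[[0, 0, -0.08, 0, 0, 0], [0, 0, -0.2, 0, 0, 0], [0, 0, -0.32, 0, 0, 0], [0, 0, -0.44, 0, 0, 0], [0, 0, -0.56, 0, 0, 0]]]' | python3 -m pendant | grep cont; echo '[[[0, 0, 0, 0, 0, 0], [0, 0, 0, 0, 0, 0], [0, 0, 0, 0, 0, 0], [0, 0, 0, 0, 0, 0], [0, 0, 0, 0, 0, 0]]]' | python3 -m pendant | grep cont; echo '[[[0, 0, 0, 0, 0, 0], [0, 0, 0, 0, 0, 0], [0, 0, 0, 0, 0, 0], [0, 0, 0, 0, 0, 0], [0, 0, 0, 0, 0, 0]]]' | python3 -m pendant | grep cont; python3 -c "
from h import *
stat('s19');stat('s20')
b=load('s20')['p'][110:330,230:410]; cv2.imwrite('pics/m20.png',cv2.resize(b,(490,600),interpolation=cv2.INTER_CUBIC))"
```

```text
contact_force: [0.0, -0.0, -0.1]
contact_force: [0.5, 0.3, 0.5]
contact_force: [-1.2, -0.1, -1.1]
theta -0.01708282570347406 poise p [0.23085476 0.23132585 0.2325098 ] 233 finger a 0.17839869759902705 b -0.0005861909033521347 z 0.35383393943513586 F [ 0.2 -0.3 -0. ] t 33.35
theta -0.01918643442051622 poise p [0.23079473 0.23085156 0.23170875] 236 finger a 0.17834881472241065 b -0.0005918333150780712 z 0.35379989097054215 F [-0.3  0.5 -0.9] t 33.4
```

View pics/m20.png

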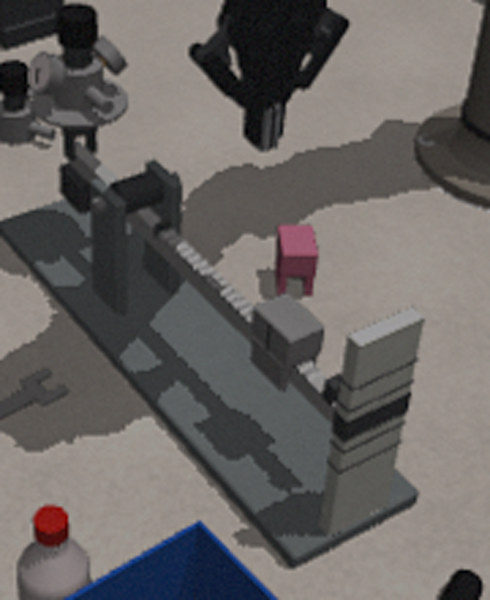

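The regulator stands upright on the pan, the poise is seated at about 230 mm, and the pointer lies in the dark band. The gripper is clear of everything.

```bash
python3 -c "
from bench import r
print(r.hand_in())"
```

```text
the job is handed in; nothing more can be done
None
```

I handed the job in at about 33 s, with the two-gauge regulator upright in the middle of the pan, the poise in the notch at about 230 mm and the beam at rest near −0.018 rad, inside the dark band (±0.035); the hand-in returned no verdict.

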